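Lay out rock plates polished face up on the light box

TASK

First swing the steel straightedge on the light box round against the pivot post until it lies in line along the fence. Then use the turning ramp to turn over the rectangular rock plates from the sample tray, letting each tip over the ramp's top edge so that it lands polished face up in the catch tray, and put them all on the light box in a row, polished face up, flat and square to the straightedge, each with a short end butted against its near side. Leave the round core slices in the sample tray and do not disturb the other things.

Things in the scene. Friction and masses are not known exactly. Their poses are not given: they have to be found in the camera images.
- light_box: light box, grey steel housing 270 x 320 x 60 mm (x, y, z), fixed. Origin: centre of its underside; x points to its far side, away from the robot; its white glass top is level at z = 60 mm. In line, the straightedge lies parallel to the light box's y between fence and pivot post: far side against the fence, near side against the post (1.5 mm play), its origin at light-box x = 98 to 100 mm
- fence (a point): middle of the fence's near face, at the height of the light box's top (light-box x = 115, y = -60 mm). The fence is an aluminium strip 8 mm high along the far side of the top, 180 mm long along the light box's y (from y = -150 to +30 mm), 12 mm thick
- pivot_post (a point): foot of the pivot post, on the light box's top at light-box x = 77.5, y = +105 mm: a fixed steel pin 12 mm in diameter and 16 mm high; the straightedge's pivot end lies on the far side of it
- straightedge: loose steel bar 260 x 30 x 8 mm (0.5 kg) flat on the light box. Length along its y, width x = -15 to +15 mm. Origin: on its underside, mid-width, 25 mm from the pivot end (y = +25 mm); free end at y = -235 mm. Starts with its pivot end beside the post and its free end swung 0.25 to 0.55 rad towards the robot. Pushed near its free end towards the fence (under 10 N), it turns about the post
- straightedge_free_end (a point): middle of the straightedge's free end face, at half its height
- turning_ramp: turning ramp, folded aluminium sheet 130 mm wide, fixed. Origin: on the bench below the ramp's top edge; x points from the edge towards the catch tray, y along the edge. The ramp rises from the bench at x = -127 mm to its top edge at x = 0, z = 80 mm, and ends there in an upright wall with its face at x = +1.5 mm
- ramp_lip (a point): middle of the ramp's top edge, 80 mm above the bench. A plate held level with its underside 6 to 30 mm above the edge, its middle 7 to 18 mm past the edge, tips over it when let go and lands turned over in the catch tray, its middle about 40 to 65 mm from the wall
- catch_tray (a point): middle of the catch tray's floor, 4 mm above the bench, at turning-ramp x = 85 mm. The floor, with a dark mat, is flat from x = 0 to 165 mm and y = -65 to +65 mm; a 14 mm lip at its far end, no side walls
- sample_tray: open wooden tray 244 x 202 x 35 mm (x, y, z), walls and floor 6 mm thick, fixed. Origin: centre of its underside. The tray and the turning ramp stand side by side to the left of the light box, in either order
- plate1: rectangular rock plate 56 x 40 x 7 mm (x, y, z), about 43 g, in the sample tray at the start; two or three of these plates are there. Origin: its centre. Its own +z points out of the rough back, which has straight saw lines; -z points out of the polished face, which shows a coiled fossil shell. It starts back up, polished face down
- plate2: rectangular rock plate 56 x 40 x 7 mm (x, y, z), about 43 g, in the sample tray at the start; two or three of these plates are there. Origin: its centre. Its own +z points out of the rough back, which has straight saw lines; -z points out of the polished face, which shows a coiled fossil shell. It starts back up, polished face down
- plate3: rectangular rock plate 56 x 40 x 7 mm (x, y, z), about 43 g, in the sample tray at the start; two or three of these plates are there. Origin: its centre. Its own +z points out of the rough back, which has straight saw lines; -z points out of the polished face, which shows a coiled fossil shell. It starts back up, polished face down
- core1: round core slice, 42 mm in diameter, 12 mm thick, lying in the sample tray among the plates; it stays there. Origin: centre of its underside
- core2: round core slice, 42 mm in diameter, 12 mm thick, lying in the sample tray among the plates; it stays there. Origin: centre of its underside
- core3: round core slice, 42 mm in diameter, 12 mm thick, lying in the sample tray among the plates; it stays there. Origin: centre of its underside
- forceps: steel forceps, 115 mm long, 6 mm high, lying across the near part of the light box; leave alone. Origin: its middle
- loupe: black hand loupe, 34 mm in diameter, 22 mm high, on the near part of the light box; leave alone. Origin: centre of its underside
- jar: glass jar with white cap, 60 mm in diameter, 75 mm high, on the bench at the back; leave alone. Origin: centre of its underside
- petri_dish: closed petri dish, 90 mm in diameter, 12 mm high, on the bench at the back; leave alone. Origin: centre of its underside
- brush: small brush, 160 mm long, on the bench beyond the light box; leave alone. Origin: near its middle
Things that resemble listed ones, but are neither listed nor needed, are in the scene too. What is shaped like the plate2 but blue is not meant. Leave any brown look-alike of the core1 alone.

How it is judged (in metres and radians):
On the way, in this order (a step that is already met when the one before it is completed fails the run):
1. the straightedge lies in line along the fence, near side at the post (x of straightedge in the frame of light_box between 0.0945 and 0.1045 m and y of straightedge in the frame of light_box between 0.07 and 0.14 m and angle between the y axis of straightedge and the y axis of light_box, either way round below 0.035 rad and z of straightedge in the frame of light_box between 0.055 and 0.065 m and angle between straightedge's own z axis and vertical below 0.05 rad), for 0.3 s.
2. a rock plate has been turned over and lies polished face up in the ramp's catch tray (((angle between plate1's own z axis and vertical above 3 rad and x of plate1 in the frame of turning_ramp between 0.01 and 0.165 m and y of plate1 in the frame of turning_ramp between -0.085 and 0.085 m and z of plate1 in the frame of turning_ramp below 0.015 m and linear speed of plate1 below 0.02 m/s) or (angle between plate2's own z axis and vertical above 3 rad and x of plate2 in the frame of turning_ramp between 0.01 and 0.165 m and y of plate2 in the frame of turning_ramp between -0.085 and 0.085 m and z of plate2 in the frame of turning_ramp below 0.015 m and linear speed of plate2 below 0.02 m/s) or (angle between plate3's own z axis and vertical above 3 rad and x of plate3 in the frame of turning_ramp between 0.01 and 0.165 m and y of plate3 in the frame of turning_ramp between -0.085 and 0.085 m and z of plate3 in the frame of turning_ramp below 0.015 m and linear speed of plate3 below 0.02 m/s))), for 0.2 s.
At the end, for the whole second after the job is handed in: Every plate present lies flat on the light box, polished face up, at rest, a short end within about 6 mm of the straightedge and square to it within 8 degrees; the straightedge lies along the fence within 2 degrees and 5 mm; the three core slices are in the sample tray (all of step 1 and angle between each of plate1, plate2, plate3's own z axis and vertical above 3 rad and x of plate1 in the frame of straightedge between -0.05 and -0.04 m and y of plate1 in the frame of straightedge between -0.235 and 0 m and z of plate1 in the frame of light_box between 0.061 and 0.067 m and angle between the x axis of each of plate1, plate2, plate3 and the x axis of straightedge, either way round below 0.14 rad and linear speed of each of plate1, plate2, plate3 below 0.02 m/s and x of plate2 in the frame of straightedge between -0.05 and -0.04 m and y of plate2 in the frame of straightedge between -0.235 and 0 m and z of plate2 in the frame of light_box between 0.061 and 0.067 m and x of plate3 in the frame of straightedge between -0.05 and -0.04 m and y of plate3 in the frame of straightedge between -0.235 and 0 m and z of plate3 in the frame of light_box between 0.061 and 0.067 m and x of core1 in the frame of sample_tray between -0.12 and 0.12 m and y of core1 in the frame of sample_tray between -0.1 and 0.1 m and z of each of core1, core2, core3 in the frame of sample_tray below 0.03 m and x of core2 in the frame of sample_tray between -0.12 and 0.12 m and y of core2 in the frame of sample_tray between -0.1 and 0.1 m and x of core3 in the frame of sample_tray between -0.12 and 0.12 m and y of core3 in the frame of sample_tray between -0.1 and 0.1 m); the robot touches nothing.
It fails at once if a bystander (forceps, loupe, jar, petri dish, brush) is moved more than 5 cm (distance of any of forceps, loupe, jar, petri_dish, brush from where it was at the start of the episode above 0.05 m).
Of plate1, plate2, plate3 only 2 to 3 are there at a start; the rules pass over those that are not, and their reading is None.
At some moment in a run one of plate1, plate2, plate3 may be knocked a few centimetres aside while the robot is not near it.
It also fails if it takes over 210 s, if anything falls off the work surface, if the arm or the gripper's body presses on something with over 40 N, if the wrist force passes 120 N, or if a joint passes its speed limit or range.

ROBOT

A 6-joint arm with a two-finger parallel gripper is mounted at the origin on the work surface. World frame = base frame: x ahead of the robot, y to its left, z up, the work surface at z = 0. Lengths are in mm, angles in rad, forces in N, time in s.
With the tool pointing down it reaches from about 400 to 925 mm from the base axis. Payload 12.5 kg.
Tool frame: the origin (TCP) lies at the very end of the fingers, on their centre line; the grasp point (between the pads) lies 19 mm behind it (env.tcp_to_grasp is the distance from the TCP to the grasp point, in mm); z points along the fingers, x is the direction in which the jaws open and shut, and the axes are right-handed (so a half turn about z gives the same grasp; the last joint's range is limited). The gripper opens to 95 mm and grips with 3 to 60 N. Pads are 20 mm wide; open, the fingers measure 119 mm over their backs; the gripper's body (75 mm by 180 mm) begins 59 mm behind the grasp point.
Start: joints at [-1.411, 0.491, 1.559, -0, 1.092, -0.106], TCP at [164.198, -603.064, 214.661] pointing down, gripper open.
Joint ranges: [-3.1, 3.1], [-0.84, 2.19], [0.05, 2.79], [-1.13, 4.28], [0.06, 2.93], [-2.69, 2.69]. Speed limits (rad/s): [2.22, 2.22, 2.79, 3.14, 3.14, 3.14].

INTERFACE

Orientations are given as [roll, pitch, yaw] about the fixed x, y, z axes, in that order (R = Rz(yaw) Ry(pitch) Rx(roll)).
In Python, from cell import env, vision, job gives the robot as it stands.
- The arm moves only by the shell command python3 -m pendant 'ROWS' [OPENING]. ROWS is JSON, a list of rows, each a list of 4 numbers: the shift along the tool's x, y, z in mm, then the turn about the tool's z in degrees. In form: [[tx, ty, tz, turn], ...]. A call has 1 to 8 rows; each row is the pose to reach, as a shift and turn from the pose measured when the call began, along the tool's axes at that moment; what a row does not reach only later rows make up. A row lasts 1/8 s, in which the tool goes at most 62.5 mm and 10.7 degrees, less where a joint would pass 70% of its speed; a pose out of reach is approached as far as the arm can. A call with a gripper value outside its range is refused whole. OPENING is the closure, from 0 (fully open) to 1 (shut), set as the call begins (- or left out, the last holds). The fingers move at their own pace and stop on an object; the grip force is fixed at half the most. Time passes only in rows, so rows that repeat a pose let the fingers close. It gives the time, the measured TCP pose, the force and the opening at its end, in the units of the state.
- env.state(): the state, without advancing time (a new reading comes with each control period).
- vision.read_camera(name): name is "side" or "top"; returns a dict with "pixels" (384x512x3 uint8, red, green, blue), "intrinsics" (3x3 intrinsics, pixels), "k1" (the pictures are not rectified: a ray, as slopes to the right and down, at radius r is drawn at 1 + k1 r^2 times it, then the intrinsics apply), "R" (3x3) and "t" (3): a world point X has camera coordinates R X + t. Camera axes: x right, y down, z forward; pixel columns grow to the right and rows downward; lengths in mm; the calibration is good to about 2 mm. A picture is of the moment at which its call begins. There is no depth.
- job.job_done(): hands the job in, once; it reports no verdict.
Trained networks look in a picture, given as the dict that the camera call returned (one of the last four; its "shot" number tells which), for a name from the list of things; names that differ only in an ending like _2 or _b are one class to them, and where a whole thing is asked for, a point or a joint stands for the part that bears it (a point fixed in the world has none). Each returns a list of dicts, best first, with "confidence" (0 to 1); they miss things now and then, are a little off and sometimes report something else, mostly with a low value. They report only what shows in the picture. A call takes as long as a camera call. They do not tell look-alikes from the thing itself.
- vision.find_in(picture, query): "at" ([x, y, z] in mm, in the coordinates of the camera as it stood for that picture, good to about 4 mm: the middle of the surface that is visible of it).
- vision.regions_of(picture, query): "pixels" (384x512 bool, what is visible of it).
The state is a dict: "t": time; "joints": joint angles; "qvel": joint speeds; "tau": joint torques, N m; "eef_pos": TCP position; "tcp_rot": TCP orientation; "ft_force": force on the tool from outside, world axes, zero at the start; "moment": the same for the moment, N m; "opening": opening from 0.0 (shut) to 1.0 (fully open).
Only numpy, scipy, OpenCV 4.12 (cv2) and the standard library are available. Lean on these libraries where they do the work, as an engineer would, in place of code of your own. Each camera call takes 0.05 s, during which the arm holds its last target.

## Working session

There is one attempt and no reset: what is moved stays moved. The work goes in short steps, Python scripts to look and compute and a shell command to move; the robot and the scene stay as the last step left them, time stands still between calls to the robot, and variables do not carry over. Pictures are saved under pics/ and viewed, and the job is handed in when it is done.

```bash
ls; mkdir -p pics; python3 - <<'E'
from cell import env, vision, job
import cv2
print(env.state())
for n in("top","side"):
    p=vision.read_camera(n)
    cv2.imwrite(f"pics/{n}0.png",cv2.resize(p["pixels"][:,:,::-1],(800,600),interpolation=cv2.INTER_CUBIC))
    print(n,p["intrinsics"],p["k1"],p["R"],p["t"])
E
```

```text
pics
{'t': 0.0, 'joints': array([-1.41058501e+00,  4.91576161e-01,  1.55948679e+00, -1.08254603e-05,
        1.09168909e+00, -1.05628601e-01]), 'qvel': array([-6.64895020e-05, -6.44224777e-04,  9.33881423e-04, -1.46963101e-03,
       -1.68936580e-03,  1.96141767e-04]), 'tau': array([-1.59080631e-03, -6.12656665e+01, -2.58182520e+01,  6.91985758e-02,
        4.81653807e-02, -1.17210602e-04]), 'eef_pos': array([ 164.16034626, -602.7867673 ,  214.03857511]), 'tcp_rot': array([-3.14147996e+00,  1.15393774e-03, -1.30495135e+00]), 'ft_force': array([-0.68364887, -0.25266428,  0.54737405]), 'moment': array([-0.01834913,  0.00304154,  0.07152888]), 'opening': 0.9953972980620124}
top [[408.65200158   0.         247.37666624]
 [  0.         408.65200158 188.7698515 ]
 [  0.           0.           1.        ]] -0.11069203498587549 [[ 0.01317555 -0.9994791  -0.02946077]
 [-0.99903987 -0.01192718 -0.04215541]
 [ 0.04178207  0.02998791 -0.99867662]] [  47.45184296  519.54466659 1116.08306863]
side [[361.91829951   0.         248.85958464]
 [  0.         361.91829951 191.65079487]
 [  0.           0.           1.        ]] -0.06608143469148506 [[-0.98466467 -0.17361369 -0.01713984]
 [-0.12368205  0.76399128 -0.63326146]
 [ 0.12303754 -0.62143029 -0.77374812]] [541.43708099  83.71173158 915.56247088]
```

View pics/top0.png

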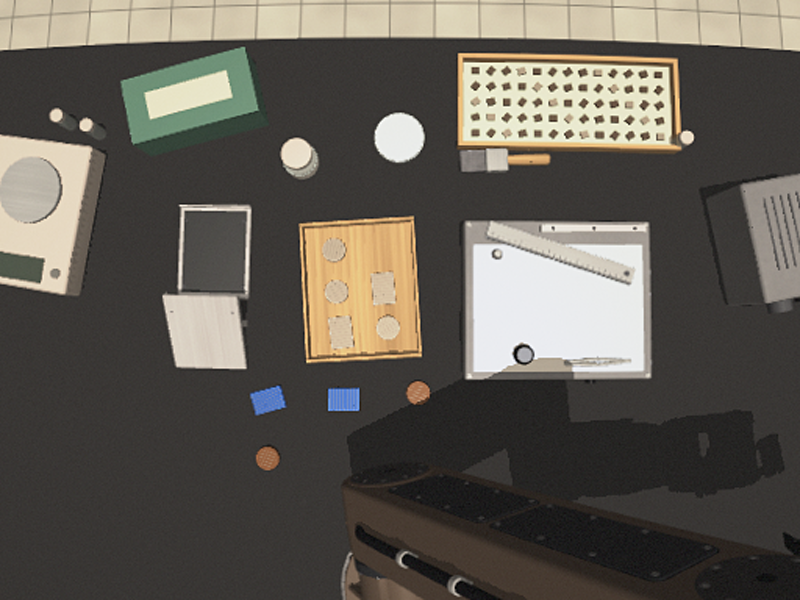

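View pics/side0.png

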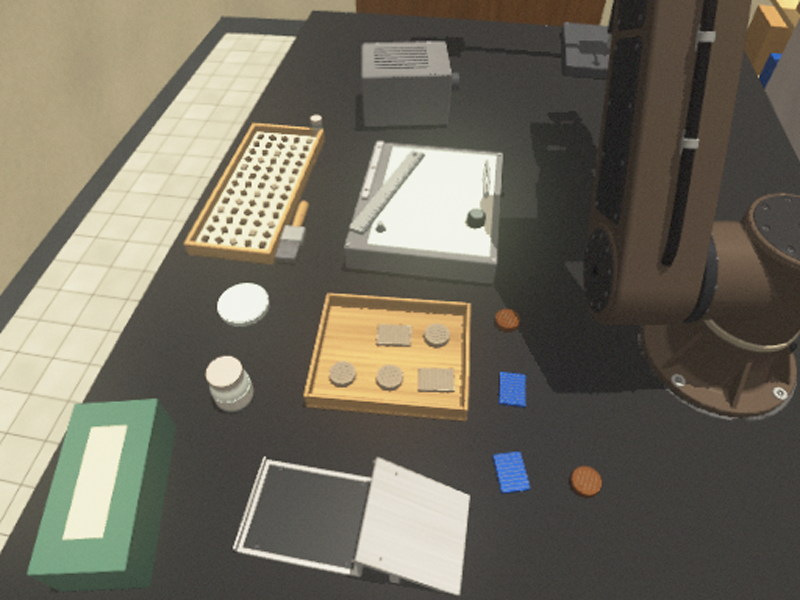

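The top view shows the light box around (557,300), with the straightedge running from (490,230) to (632,275). Two sandy plates are in the tray at (384,288) and (341,332), and three round cores at (334,250), (336,291) and (388,328). The ramp is at (207,290). The blue plates at (268,400) and (343,399) and the brown cores at (418,392) and (267,458) are look-alikes, and I'll leave them alone.

```bash
cat > h.py <<'E'
import numpy as np, cv2
from cell import env, vision, job
def und(p,uv):
    K=p["intrinsics"];d=np.array([p["k1"],0,0,0,0.])
    return cv2.undistortPoints(np.array(uv,float).reshape(-1,1,2),K,d).reshape(-1,2)
# exact: model x_d = x(1+k1 r^2) same as OpenCV
def p2w(p,uv,z):
    s=und(p,uv);R=np.array(p["R"]);t=np.array(p["t"])
    C=-R.T@t; D=np.c_[s,np.ones(len(s))]@R
    k=(z-C[2])/D[:,2]
    return C+D*k[:,None]
def w2p(p,X):
    R=np.array(p["R"])
    r=cv2.Rodrigues(R)[0]
    return cv2.projectPoints(np.array(X,float).reshape(-1,3),r,np.array(p["t"],float),p["intrinsics"],np.array([p["k1"],0,0,0,0.]))[0].reshape(-1,2)
def go(x,y,z,yaw=None):
    s=env.state();P=s["eef_pos"];w=s["tcp_rot"][2]
    c,sn=np.cos(w),np.sin(w)
    d=np.array([x,y,z])-P
    if yaw is None: tn=0
    else: tn=-np.degrees((yaw-w+np.pi/2)%np.pi-np.pi/2)
    print("rows tx %.1f ty %.1f tz %.1f turn %.1f"%(c*d[0]+sn*d[1],sn*d[0]-c*d[1],-d[2],tn),"| at",P.round(1),s["tcp_rot"].round(3),"t",round(s["t"],2),"q6",s["joints"][5].round(2))
def save(p,name,crop=None,f=1):
    im=p["pixels"][:,:,::-1]
    if crop: im=im[crop[1]:crop[3],crop[0]:crop[2]]
    cv2.imwrite("pics/%s.png"%name,cv2.resize(im,None,fx=f,fy=f,interpolation=cv2.INTER_CUBIC))
def rect(m,p,z):
    c=max(cv2.findContours(m.astype(np.uint8),0,1)[0],key=cv2.contourArea).reshape(-1,2)
    X=p2w(p,c,z)[:,:2].astype(np.float32)
    r=cv2.minAreaRect(X);return r,cv2.boxPoints(r)
E
python3 - <<'E'
from h import *
p=vision.read_camera("top");R=np.array(p["R"]);t=np.array(p["t"])
for q,z in [("light_box",60),("straightedge",68),("sample_tray",35),("plate1",13),("core1",18),("turning_ramp",0),("loupe",82),("forceps",66),("straightedge_free_end",64),("pivot_post",76),("ramp_lip",80),("catch_tray",4),("fence",60)]:
    for d in vision.find_in(p,q)[:5]:
        print(q,"find",(R.T@(np.array(d["at"])-t)).round(0),round(d["confidence"],2))
    for d in vision.regions_of(p,q)[:5]:
        if d["confidence"]<.4: continue
        r,b=rect(d["pixels"],p,z)
        print(q,"reg",round(d["confidence"],2),np.round(r[0],1),np.round(r[1],1),round(r[2],1),b.round(0).tolist())
save(p,"a1",(285,130,425,250),5)
save(p,"a2",(95,120,275,240),4.4)
E
```

```text
light_box find [ 501. -231.   60.] 0.68
light_box reg 0.64 [ 510.6 -236. ] [271.2 321. ] 0.2 [[374.0, -76.0], [376.0, -397.0], [647.0, -396.0], [646.0, -75.0]]
straightedge find [ 588. -236.   66.] 0.78
straightedge reg 0.83 [ 591.3 -239.4] [260.4  33.6] 72.0 [[535.0, -358.0], [567.0, -368.0], [648.0, -121.0], [616.0, -110.0]]
sample_tray find [541. 102.   3.] 0.91
sample_tray reg 0.68 [529.  100.7] [243.8 201.8] 4.0 [[400.0, 193.0], [414.0, -8.0], [658.0, 9.0], [644.0, 210.0]]
sample_tray reg 0.65 [531.1  60.1] [53.8 38.6] 7.8 [[502.0, 76.0], [507.0, 37.0], [560.0, 45.0], [555.0, 83.0]]
plate1 find [332. 126.   5.] 0.65
plate1 find [326. 265.   8.] 0.64
plate1 find [452. 133.  11.] 0.56
plate1 find [535.  55.  12.] 0.54
plate1 reg 0.83 [532.   62.1] [49.8 35.9] 0.8 [[507.0, 80.0], [507.0, 44.0], [557.0, 44.0], [557.0, 80.0]]
plate1 reg 0.64 [453.1 134.7] [50.4 34.8] 9.1 [[426.0, 148.0], [431.0, 114.0], [481.0, 121.0], [475.0, 156.0]]
plate1 reg 0.59 [335.5 128.3] [38.6 52.6] 1.0 [[316.0, 154.0], [317.0, 102.0], [355.0, 102.0], [354.0, 155.0]]
plate1 reg 0.59 [329.5 262.7] [39.4 54.3
[... 1541 characters left out ...]
.0], [649.0, -120.0], [616.0, -109.0]]
pivot_post find [ 507. -233.   60.] 0.71
pivot_post reg 0.72 [ 510.1 -232. ] [272.7 320.7] 0.3 [[373.0, -72.0], [375.0, -393.0], [647.0, -392.0], [645.0, -71.0]]
ramp_lip find [524. 368.   4.] 0.8
ramp_lip reg 0.62 [528.4 359.6] [145.7 276.5] 88.8 [[389.0, 290.0], [665.0, 284.0], [668.0, 430.0], [392.0, 435.0]]
catch_tray find [525. 365.   7.] 0.66
catch_tray find [ 588. -239.   66.] 0.26
catch_tray reg 0.63 [532.2 383.1] [158.2 297.6] 88.1 [[381.0, 309.0], [678.0, 299.0], [684.0, 457.0], [386.0, 467.0]]
fence find [ 498. -234.   54.] 0.93
fence reg 0.87 [ 511.  -235.5] [273.2 324. ] 0.9 [[372.0, -76.0], [377.0, -400.0], [650.0, -395.0], [645.0, -71.0]]
```

View pics/a1.png

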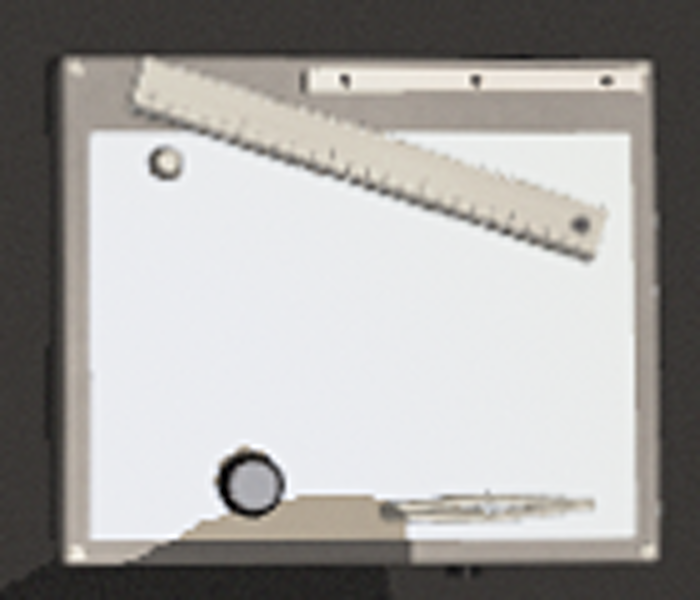

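View pics/a2.png

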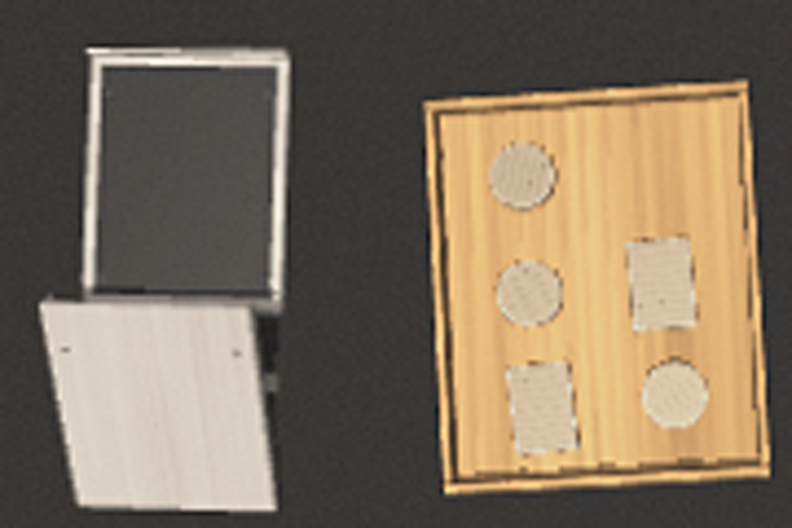

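```bash
python3 - <<'E'
from h import *
p=vision.read_camera("top")
f=lambda L,o,s:[(a/s+o[0],b/s+o[1]) for a,b in L]
o1=(285,130);o2=(95,120)
X=p2w(p,f([(62,60),(652,60),(658,563),(63,563)],o1,5),60);print("lb",X.round(1).tolist(),X.mean(0))
X=p2w(p,f([(308,92),(645,93)],o1,5),64);print("fence near",X.round(1).tolist())
X=p2w(p,f([(163,160)],o1,5),76);print("post",X.round(1))
X=p2w(p,f([(41,302),(250,308)],o2,4.4),80);print("lip",X.round(1).tolist(),X.mean(0))
X=p2w(p,f([(78,508),(275,510)],o2,4.4),0);print("ramp foot",X.round(1).tolist(),X.mean(0))
X=p2w(p,f([(90,50),(288,50)],o2,4.4),18);print("tray far",X.round(1).tolist(),X.mean(0))
s=vision.read_camera("side")
save(s,"s1",(140,270,310,384),4.6)
save(s,"s2",(215,85,325,180),6)
E
```

```text
lb [[642.6, -78.6, 60.0], [647.6, -396.0, 60.0], [379.4, -398.3, 60.0], [377.0, -81.3, 60.0]] [ 511.64448837 -238.53935892   60.        ]
fence near [[626.7, -208.6, 64.0], [629.1, -390.3, 64.0]]
post [[ 588.2 -130.1   76. ]]
lip [[511.9, 432.1, 80.0], [509.8, 302.9, 80.0]] [510.84127888 367.52350016  80.        ]
ramp foot [[382.1, 435.3, 0.0], [383.7, 305.4, 0.0]] [382.88456523 370.36859428   0.        ]
tray far [[676.6, 429.1, 18.0], [676.5, 299.3, 18.0]] [676.58795726 364.18037941  18.        ]
```

View pics/s1.png

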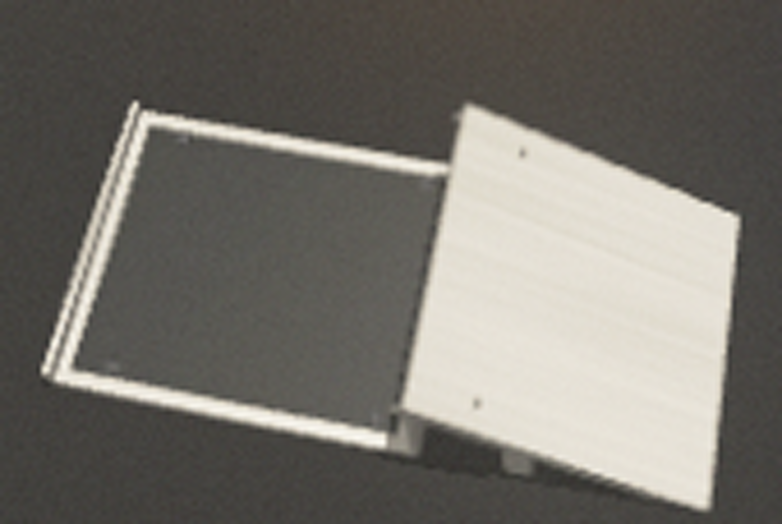

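View pics/s2.png

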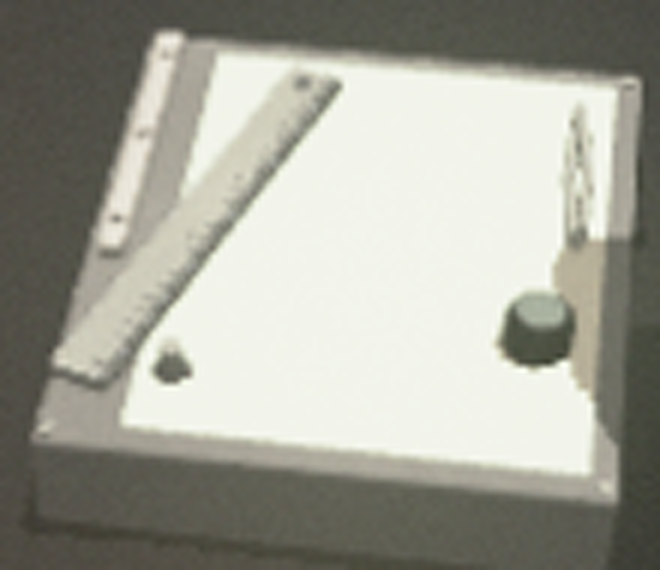

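```bash
python3 - <<'E'
from h import *
go(513,-343,110,-1.559)
go(513,-343,62.5,-1.559)
E
```

```text
rows tx -159.3 ty -404.8 tz 104.6 turn 14.6 | at [ 164.2 -603.   214.6] [-3.142 -0.    -1.305] t 1.55 q6 -0.11
rows tx -159.3 ty -404.8 tz 152.1 turn 14.6 | at [ 164.2 -603.   214.6] [-3.142 -0.    -1.305] t 1.55 q6 -0.11
```

```bash
python3 -m pendant '[[-23,-58,10,4],[-46,-116,20,8],[-68,-173,30,12],[-91,-231,45,14.6],[-114,-290,60,14.6],[-137,-348,80,14.6],[-159,-405,100,14.6],[-159,-405,104,14.6]]' 1; python3 - <<'E'
from h import *
go(513,-343,63,-1.559)
E
```

```text
t: 2.55
eef_pos: [515.3, -340.7, 109.4]
tcp_rot: [3.141, 0.001, -1.556]
ft_force: [-1.1, -0.5, -0.7]
opening: 0.216
rows tx 2.3 ty 2.3 tz 46.4 turn 0.2 | at [ 515.3 -340.7  109.4] [ 3.141e+00  1.000e-03 -1.556e+00] t 2.55 q6 0.86
```

```bash
python3 -m pendant '[[2,2,20,0],[2,2,40,0],[2,2,46.5,0],[2,2,46.5,0]]'; python3 - <<'E'
from h import *
go(584,-343,63,-1.559)
p=vision.read_camera("side");save(p,"s3",(195,65,345,180),5)
E
```

```text
t: 3.05
eef_pos: [512.9, -343.1, 63.0]
tcp_rot: [3.141, 0.001, -1.557]
ft_force: [0.1, -0.2, -0.5]
opening: 0.005
rows tx 0.9 ty -71.1 tz 0.0 turn 0.1 | at [ 512.9 -343.1   63. ] [ 3.141e+00  1.000e-03 -1.557e+00] t 3.05 q6 0.86
```

View pics/s3.png

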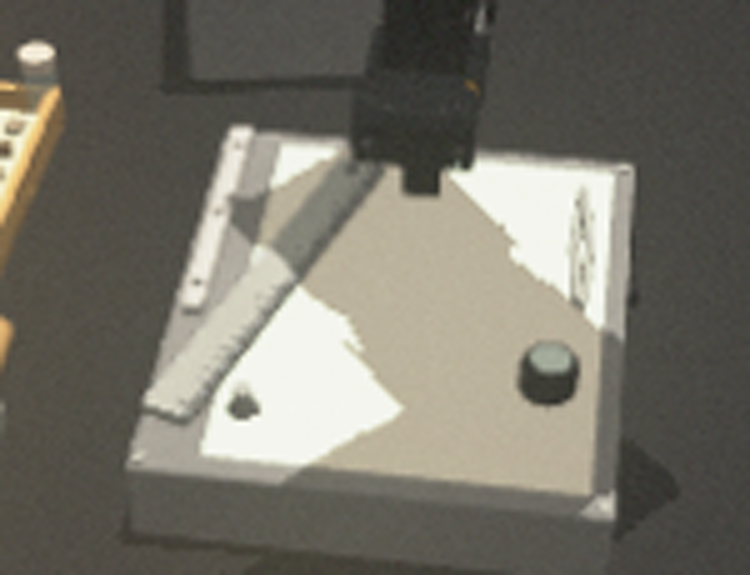

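The fingers are on the glass at (422,185), just on the near side of the bar's free end at (365,165). I'll start the push.

```bash
python3 -m pendant '[[1,-9,0,0],[1,-18,0,0],[1,-26,0,0],[1,-34,0,0],[1,-42,0,0],[1,-50,0,0],[1,-56,0,0],[1,-60,0,0]]' 1;python3 -m pendant '[[0,-3,0,0],[0,-6,0,0],[0,-9,0,0],[0,-9,0,0]]' 1
```

```text
t: 4.1
eef_pos: [573.5, -343.3, 63.4]
tcp_rot: [3.141, 0.0, -1.556]
ft_force: [-2.5, -1.4, 1.2]
opening: 0.006
t: 4.6
eef_pos: [582.9, -343.1, 63.4]
tcp_rot: [-3.142, 0.0, -1.556]
ft_force: [-0.2, 0.1, 1.0]
opening: 0.005
```

```bash
 python3 - <<'E'
from h import *
p=vision.read_camera("side");save(p,"s4",(195,65,345,180),5)
go(586,-343,63)
E
```

```text
rows tx -0.0 ty -3.2 tz 0.4 turn 0.0 | at [ 582.8 -343.1   63.4] [-3.141  0.    -1.556] t 4.65 q6 0.93
```

View pics/s4.png

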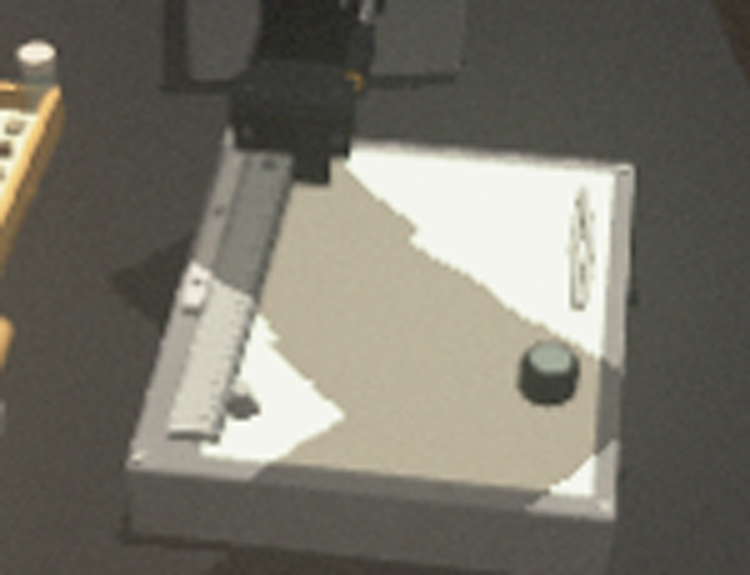

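Nearly in line: the bar lies from (270,160) to (195,435), its pivot end just touching the far side of the post. I'll push the last few mm and watch the force.

```bash
python3 -m pendant '[[0,-2,0,0],[0,-4,0,0],[0,-4,0,0]]' 1;python3 -m pendant '[[0,-1.5,0,0],[0,-3,0,0],[0,-3,0,0]]' 1
```

```text
t: 5.03
eef_pos: [587.0, -342.9, 63.3]
tcp_rot: [-3.141, 0.0, -1.556]
ft_force: [-0.7, -0.3, 0.2]
opening: 0.006
t: 5.4
eef_pos: [587.7, -342.9, 63.2]
tcp_rot: [3.137, 0.002, -1.556]
ft_force: [-15.2, -1.4, 6.3]
opening: 0.005
```

```bash
python3 -m pendant '[[0,10,-1,0],[0,20,-5,0],[0,22,-40,0],[0,22,-80,0],[0,22,-110,0]]' 0; python3 - <<'E'
from h import *
p=vision.read_camera("top");save(p,"a3",(285,130,425,250),5);save(p,"a4",(190,135,275,240),7)
E
```

```text
t: 6.02
eef_pos: [566.3, -343.5, 175.5]
tcp_rot: [3.139, 0.001, -1.556]
ft_force: [-0.3, -0.1, -0.1]
opening: 0.475
```

View pics/a3.png

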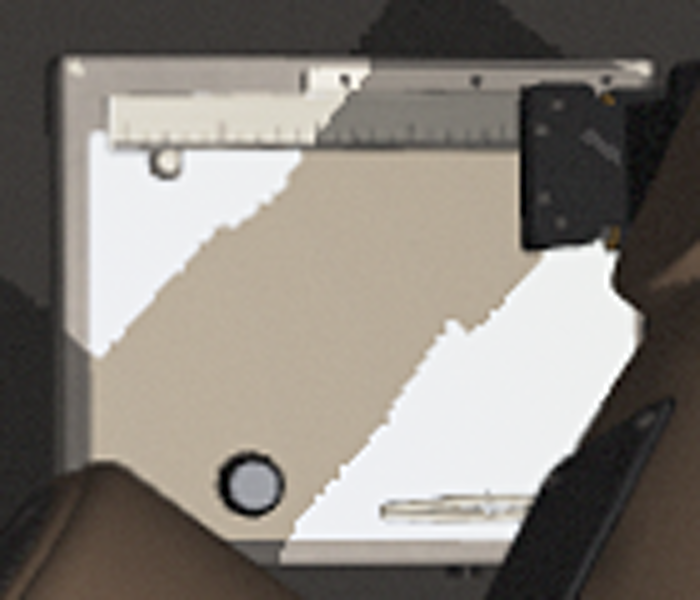

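View pics/a4.png

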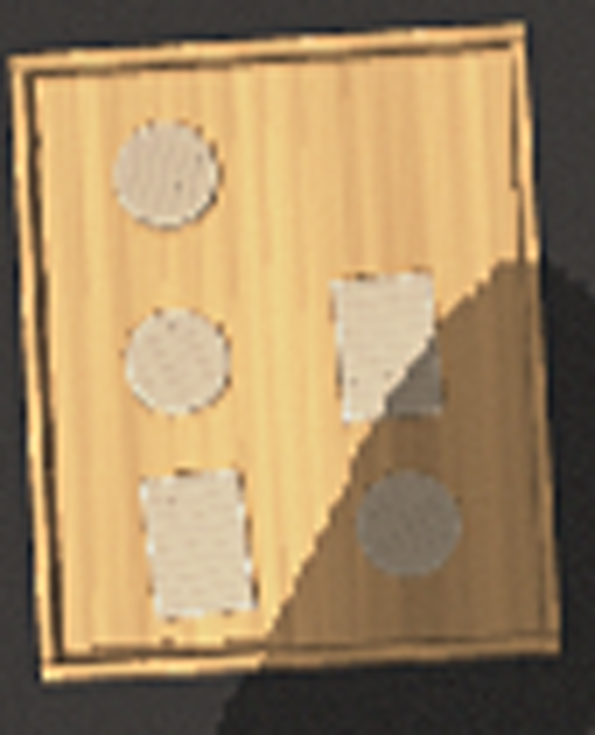

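The straightedge now lies along the fence, from (108,120) to (520,125), near side against the post at (165,162). Only two rectangular sand-coloured plates with saw lines show: A at (386,345) and B at (199,543). Those are the meant ones, since the look-alikes outside the tray are blue. The cores are round, at (165,173), (178,360) and (408,523).

```bash
python3 - <<'E'
from h import *
p=vision.read_camera("top")
f=lambda L,o,s:[(a/s+o[0],b/s+o[1]) for a,b in L]
for L in ([(332,283),(432,271),(441,412),(343,420)],[(141,480),(240,468),(256,605),(155,617)]):
    X=p2w(p,f(L,(190,135),7),13)
    d=((X[0]+X[1])-(X[2]+X[3]))/2
    e=((X[0]+X[3])-(X[1]+X[2]))/2
    print(X.mean(0).round(1),np.linalg.norm(d),np.arctan2(d[1],d[0]),np.linalg.norm(e),np.arctan2(-e[0],e[1]))
s=vision.read_camera("side")
for q in ("plate1",):
  for d in vision.regions_of(s,q)[:5]:
    r,b=rect(d["pixels"],s,13);print(round(d["confidence"],2),np.round(r[0],1),np.round(r[1],1),round(r[2],1))
save(s,"s5",(190,180,310,275),6)
E
```

```text
[530.6  59.9  13. ] 54.99499017308995 0.0851595238107831 39.22609993925468 0.11242011232629932
[452.4 133.4  13. ] 54.26887742049718 0.12478888145012637 39.82571462825585 0.13348767585991106
0.75 [334.6 134.4] [40.6 59.8] 1.6
0.75 [330.5 267.9] [41.3 58.8] 13.5
0.67 [454.  135.8] [58. 48.] 9.3
0.62 [ 762.3 -150.9] [ 41.9 169.1] 4.5
0.58 [530.   65.2] [56.7 44.2] 9.3
```

View pics/s5.png

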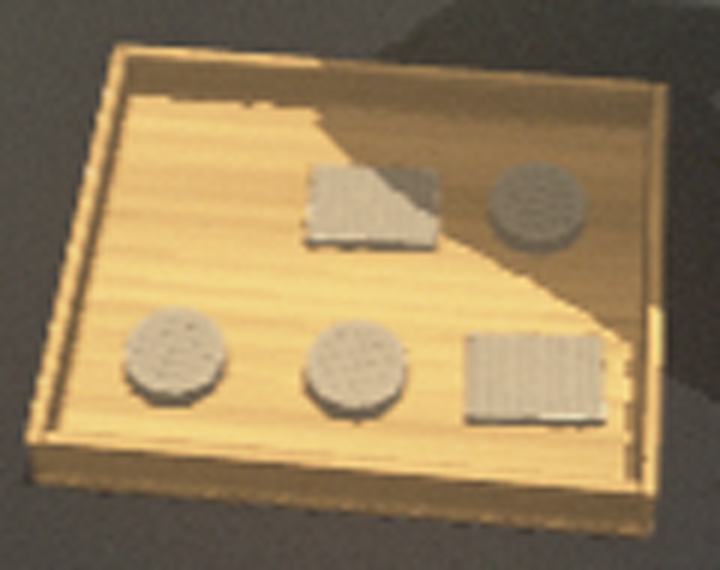

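```bash
python3 - <<'E'
from h import *
go(531,61,100,-1.473)
E
```

```text
rows tx -404.8 ty 29.1 tz 73.6 turn -4.8 | at [ 566.  -343.3  173.6] [ 3.138e+00  2.000e-03 -1.556e+00] t 6.22 q6 0.91
```

```bash
python3 -m pendant '[[-55,4,10,-2],[-112,8,20,-4.8],[-170,12,30,-4.8],[-230,16,40,-4.8],[-290,20,50,-4.8],[-345,25,60,-4.8],[-392,28,72,-4.8],[-405,29,74,-4.8]]' 0.35; python3 - <<'E'
from h import *
go(531,61,9,-1.473)
E
```

```text
t: 7.22
eef_pos: [529.4, 63.5, 98.6]
tcp_rot: [3.135, 0.002, -1.47]
ft_force: [0.0, 0.3, -0.3]
opening: 0.649
rows tx 2.6 ty -1.4 tz 89.6 turn 0.2 | at [529.4  63.5  98.6] [ 3.135e+00  2.000e-03 -1.470e+00] t 7.22 q6 1.46
```

```bash
python3 -m pendant '[[2.6,-1.4,30,0.2],[2.6,-1.4,60,0.2],[2.6,-1.4,75,0.2],[2.6,-1.4,75,0.2]]' 0.35; python3 - <<'E'
from h import *
go(531,61,9,-1.473)
s=vision.read_camera("side");save(s,"s6",(190,150,310,275),5)
E
```

```text
t: 7.72
eef_pos: [530.2, 60.6, 22.8]
tcp_rot: [3.133, 0.002, -1.474]
ft_force: [-0.3, 0.3, -0.6]
opening: 0.652
rows tx -0.3 ty -0.8 tz 13.8 turn -0.0 | at [530.2  60.6  22.8] [ 3.133e+00  2.000e-03 -1.474e+00] t 7.72 q6 1.46
```

View pics/s6.png

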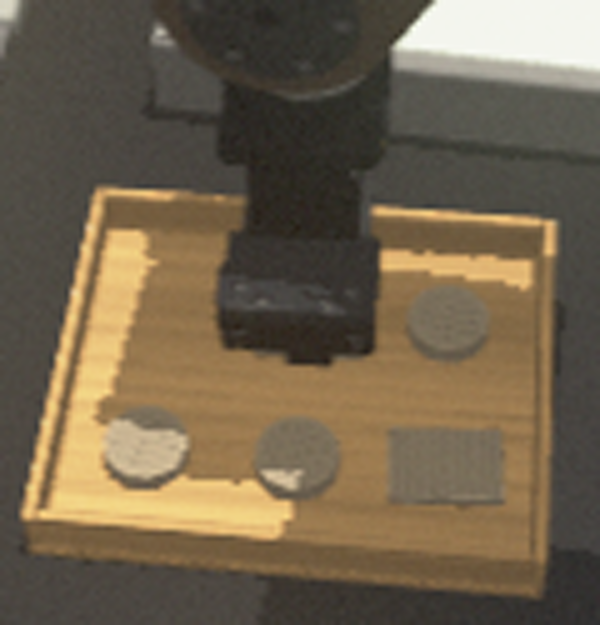

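The gripper hides plate A but is centred where it lay. Going down to grip.

```bash
python3 -m pendant '[[0,-0.8,7,0],[0,-0.8,13.5,0],[0,-0.8,13.5,0]]' 0.35; python3 -m pendant '[[0,0,0,0],[0,0,0,0],[0,0,0,0],[0,0,0,0],[0,0,0,0]]' 1; python3 -m pendant '[[0,0,-20,0],[0,0,-60,0],[0,0,-100,0],[0,0,-120,0]]' 1;  python3 - <<'E'
from h import *
go(523,367,125,-1.571-0.017)
E
```

```text
t: 8.15
eef_pos: [531.2, 60.8, 9.9]
tcp_rot: [3.134, 0.002, -1.474]
ft_force: [1.0, 0.0, 0.5]
opening: 0.65
t: 8.78
eef_pos: [531.2, 60.8, 10.1]
tcp_rot: [3.134, 0.002, -1.474]
ft_force: [-0.5, -0.7, 2.1]
opening: 0.413
t: 9.28
eef_pos: [532.6, 60.7, 132.0]
tcp_rot: [3.136, 0.002, -1.474]
ft_force: [0.3, -0.2, -1.1]
opening: 0.415
rows tx -305.8 ty -20.2 tz 7.0 turn 6.6 | at [532.6  60.7 132. ] [ 3.136e+00  2.000e-03 -1.474e+00] t 9.28 q6 1.46
```

```bash
python3 -m pendant '[[-50,-4,-5,1],[-100,-7,-5,3],[-150,-11,-5,5],[-200,-14,-5,6.6],[-250,-18,-3,6.6],[-290,-20,0,6.6],[-306,-20,5,6.6],[-306,-20,7,6.6]]' 1;  python3 - <<'E'
from h import *
go(523,367,98,-1.571-0.017)
s=vision.read_camera("side");save(s,"s7",(120,220,330,384),3.8)
p=vision.read_camera("top");save(p,"a7",(80,120,230,250),5)
E
```

```text
t: 10.28
eef_pos: [522.3, 367.2, 124.8]
tcp_rot: [3.135, 0.001, -1.588]
ft_force: [-0.1, 0.4, -0.6]
opening: 0.412
rows tx 0.2 ty -0.8 tz 26.8 turn 0.0 | at [522.3 367.2 124.8] [ 3.135e+00  1.000e-03 -1.588e+00] t 10.28 q6 2.09
```

View pics/s7.png

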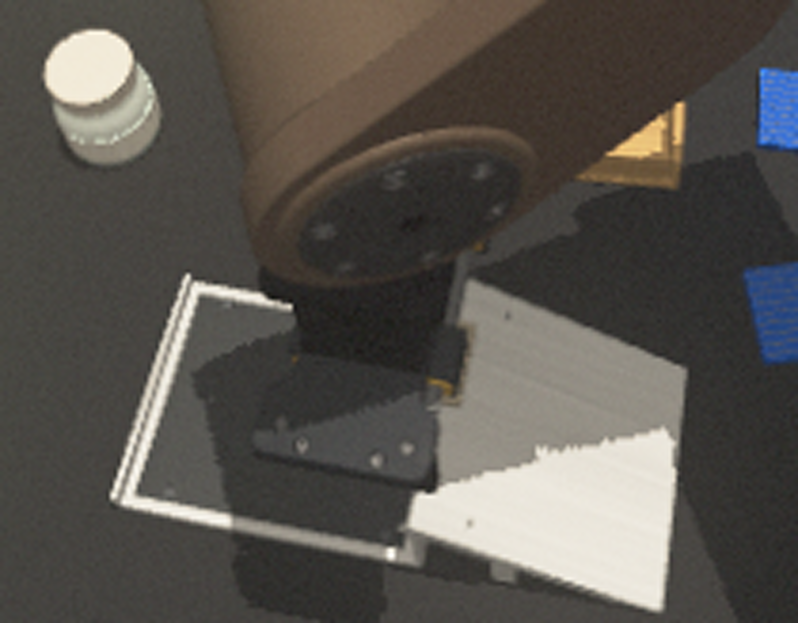

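View pics/a7.png

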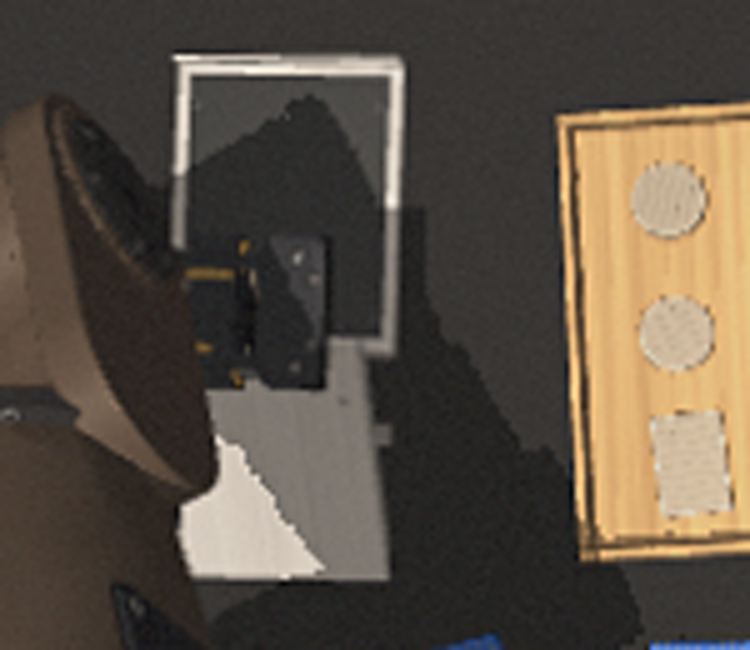

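The plate is held over the lip, with the gripper at (440,400) in the side view. I'll lower it and let go.

```bash
python3 -m pendant '[[0,-0.8,12,0],[0,-0.8,22,0],[0,-0.8,26,0],[0,-0.8,26,0]]' 1;  python3 -m pendant '[[0,0,0,0],[0,0,0,0],[0,0,0,0],[0,0,0,0],[0,0,-2,0],[0,0,-30,0],[0,0,-60,0],[0,0,-90,0]]' 0; python3 - <<'E'
from h import *
s=vision.read_camera("side");save(s,"s8",(120,220,330,384),3.8)
p=vision.read_camera("top");save(p,"a8",(80,120,230,250),5)
E
```

```text
t: 10.88
eef_pos: [523.3, 365.8, 98.7]
tcp_rot: [3.135, 0.0, -1.59]
ft_force: [-0.1, 0.3, 0.5]
opening: 0.413
t: 11.88
eef_pos: [523.9, 365.7, 189.8]
tcp_rot: [3.135, 0.0, -1.59]
ft_force: [0.5, 0.5, 0.2]
opening: 1.002
```

View pics/s8.png

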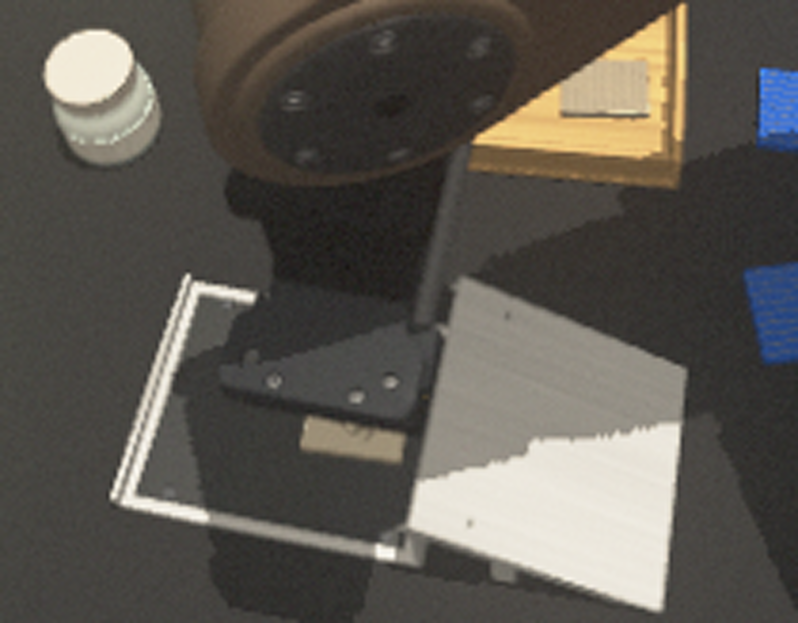

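View pics/a8.png

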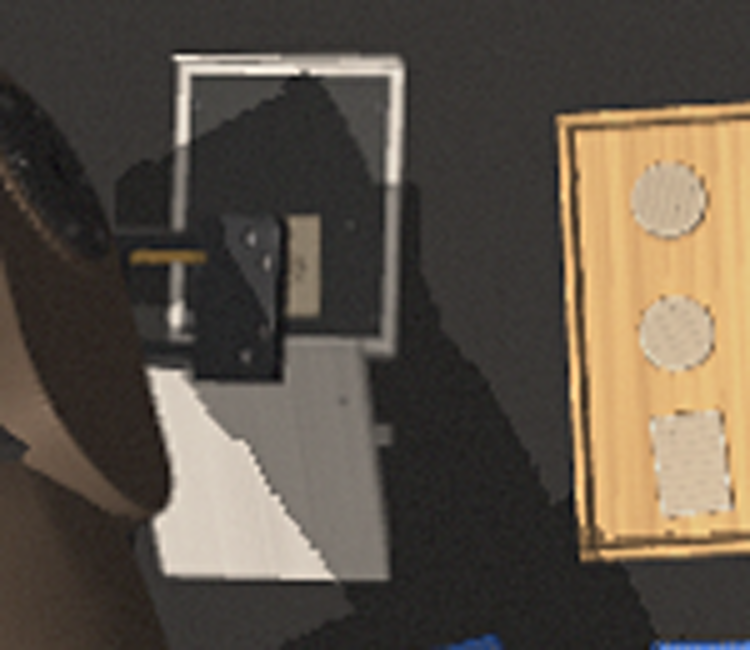

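The plate landed with its coiled shell showing, at (355,435) in the side view. I'll move aside to measure it.

```bash
python3 -m pendant '[[55,0,0,0],[110,0,0,0],[165,0,0,0],[200,0,0,0],[200,0,0,0]]' 0.35; python3 - <<'E'
from h import *
p=vision.read_camera("top");save(p,"a9",(100,120,180,210),7)
s=vision.read_camera("side");save(s,"s9",(140,270,280,384),5)
E
```

```text
t: 12.6
eef_pos: [521.1, 164.5, 191.1]
tcp_rot: [3.139, 0.003, -1.593]
ft_force: [0.2, -0.1, 0.1]
opening: 0.652
```

View pics/a9.png

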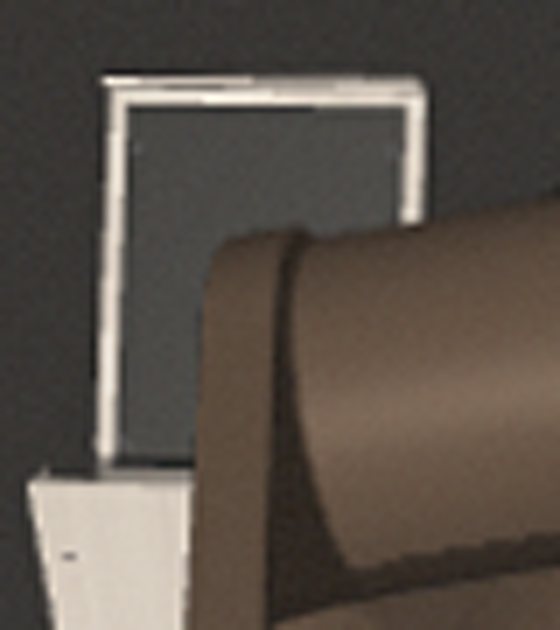

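View pics/s9.png

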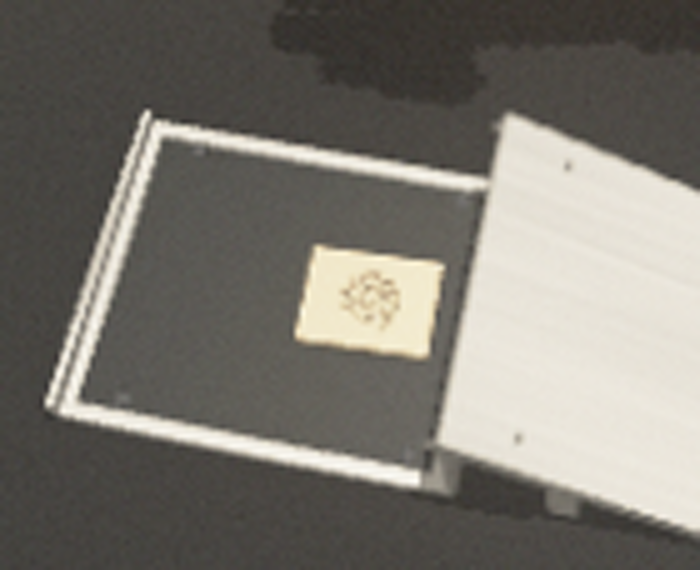

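```bash
python3 - <<'E'
from h import *
p=vision.read_camera("side")
f=lambda L,o,s:[(a/s+o[0],b/s+o[1]) for a,b in L]
X=p2w(p,f([(315,245),(443,263),(429,353),(297,336)],(140,270),5),11)
d=((X[0]+X[3])-(X[1]+X[2]))/2;e=((X[2]+X[3])-(X[1]+X[0]))/2
print(X.round(1).tolist(),X.mean(0),np.linalg.norm(d),np.arctan2(d[1],d[0]),np.linalg.norm(e),np.arctan2(-e[0],e[1]))
X=p2w(p,f([(507,112),(440,443)],(140,270),5),80);print("lip side",X.round(1).tolist(),X.mean(0))
go(X.mean(0)[0],0,0)
E
```

```text
[[587.2, 349.1, 11.0], [531.9, 347.3, 11.0], [529.8, 384.9, 11.0], [585.0, 387.6, 11.0]] [558.47160258 367.21449215  11.        ] 55.32068424367403 0.04094664265189064 38.14683279800168 0.05468192728930388
lip side [[509.9, 305.4, 80.0], [510.1, 435.2, 80.0]] [510.01831693 370.3060724   80.        ]
rows tx 167.2 ty 8.1 tz 191.2 turn 0.0 | at [521.2 167.1 191.2] [ 3.139e+00  3.000e-03 -1.589e+00] t 12.75 q6 1.77
```

```bash
python3 - <<'E'
from h import *
go(559,366.5,60,-1.531)
E
```

```text
rows tx -200.1 ty -34.1 tz 131.2 turn -3.3 | at [521.2 167.1 191.2] [ 3.139e+00  3.000e-03 -1.589e+00] t 12.75 q6 1.77
```

```bash
python3 -m pendant '[[-50,-9,10,0],[-100,-18,20,-3],[-150,-27,30,-3],[-190,-34,40,-3.3],[-200,-34,70,-3.3],[-200,-34,110,-3.3],[-200,-34,131,-3.3],[-200,-34,131,-3.3]]' 0.35; python3 - <<'E'
from h import *
go(559,366.5,7.5,-1.531)
s=vision.read_camera("side");save(s,"s10",(140,250,290,384),4.4)
E
```

```text
t: 13.75
eef_pos: [557.3, 367.7, 58.8]
tcp_rot: [3.136, 0.002, -1.53]
ft_force: [0.7, -0.1, 0.8]
opening: 0.648
rows tx 1.3 ty -1.7 tz 51.3 turn 0.0 | at [557.3 367.7  58.8] [ 3.136e+00  2.000e-03 -1.530e+00] t 13.75 q6 2.01
```

View pics/s10.png

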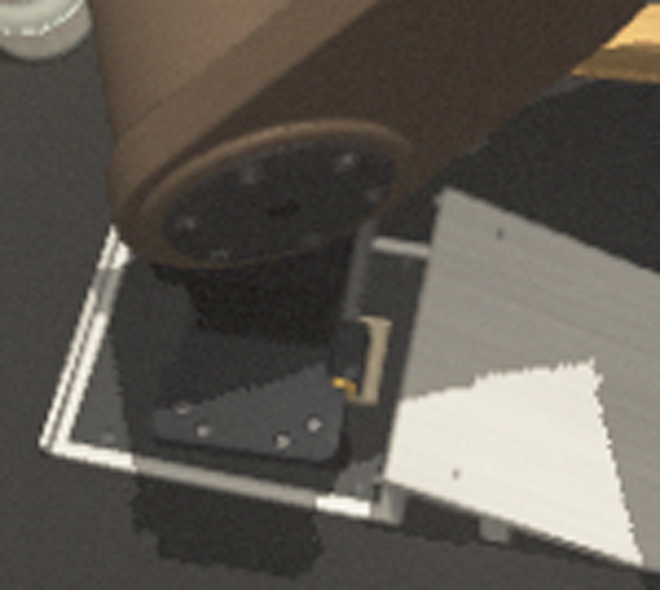

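The plate end shows at (375,360) next to the gripper, as planned. Going down to grip it.

```bash
python3 -m pendant '[[1,-1,25,0],[1,-1.5,45,0],[1,-1.5,50.5,0],[1,-1.5,50.5,0]]' 0.35; python3 -m pendant '[[0,0,0,0],[0,0,0,0],[0,0,0,0],[0,0,0,0],[0,0,0,0]]' 1; python3 -m pendant '[[0,0,-20,0],[0,0,-60,0],[0,0,-110,0],[0,0,-140,0]]' 1;  python3 - <<'E'
from h import *
go(500,60,150,-1.531)
E
```

```text
t: 14.3
eef_pos: [559.5, 367.1, 10.0]
tcp_rot: [3.138, 0.003, -1.53]
ft_force: [0.7, -1.0, -0.3]
opening: 0.645
t: 14.92
eef_pos: [560.4, 366.0, 12.1]
tcp_rot: [3.14, 0.002, -1.53]
ft_force: [-2.1, -12.5, 18.9]
opening: 0.319
t: 15.42
eef_pos: [561.1, 366.1, 155.6]
tcp_rot: [-3.14, 0.004, -1.53]
ft_force: [0.4, -0.3, -1.3]
opening: -0.005
rows tx 303.4 ty 73.5 tz 5.6 turn 0.0 | at [561.1 366.1 155.6] [-3.14   0.004 -1.53 ] t 15.43 q6 2.01
```

The fingers slipped off because they stopped about 2 mm high. I'll look at where the plate is now.

```bash
python3 -m pendant '[[55,0,0,0],[110,0,0,0],[165,0,0,0],[165,0,0,0]]' 0.35; python3 - <<'E'
from h import *
s=vision.read_camera("side");save(s,"s11",(140,270,280,384),5)
p=vision.read_camera("top");save(p,"a11",(100,120,180,210),7)
E
```

```text
t: 15.92
eef_pos: [568.2, 198.4, 156.0]
tcp_rot: [-3.14, 0.004, -1.534]
ft_force: [-0.2, 0.3, 0.7]
opening: 0.368
```

View pics/s11.png

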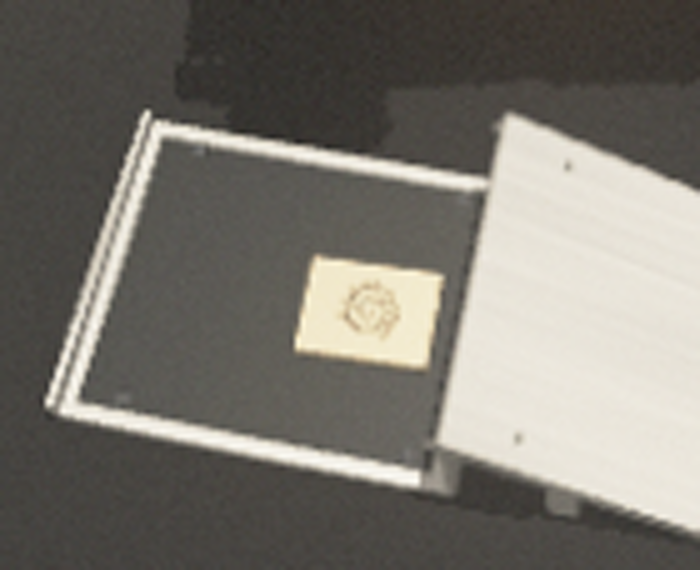

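```bash
python3 - <<'E'
from h import *
p=vision.read_camera("side")
f=lambda L,o,s:[(a/s+o[0],b/s+o[1]) for a,b in L]
X=p2w(p,f([(317,257),(443,274),(429,364),(297,347)],(140,270),5),11)
d=((X[0]+X[3])-(X[1]+X[2]))/2;e=((X[2]+X[3])-(X[1]+X[0]))/2
print(X.mean(0),np.linalg.norm(d),np.arctan2(d[1],d[0]),np.linalg.norm(e),np.arctan2(-e[0],e[1]))
go(560,369.5,60,-1.535)
E
```

```text
[557.18382549 371.75755565  11.        ] 54.65078143330784 0.04436077978428538 37.73485939202115 0.04173879636944034
rows tx -167.8 ty 1.2 tz 95.5 turn 0.3 | at [568.  201.9 155.5] [-3.139  0.004 -1.53 ] t 16.07 q6 1.76
```

```bash
python3 -m pendant '[[-50,1,0,0],[-100,1,0,0],[-145,1,10,0.3],[-168,1.5,40,0.3],[-168,1.5,80,0.3],[-168,1.5,120,0.3],[-168,1.5,130,0.3],[-168,1.5,130,0.3]]' 0.35; python3 - <<'E'
from h import *
go(559,369.5,6,-1.535)
E
```

```text
t: 17.08
eef_pos: [559.8, 371.0, 26.4]
tcp_rot: [-3.14, 0.004, -1.535]
ft_force: [-0.3, -0.5, 0.0]
opening: 0.65
rows tx 1.5 ty 0.9 tz 20.4 turn 0.0 | at [559.8 371.   26.4] [-3.14   0.004 -1.535] t 17.07 q6 2.02
```

```bash
python3 -m pendant '[[0.5,1,12,0],[0.5,1,20,0],[0.5,1,20.5,0],[0.5,1,20.5,0]]' 0.35; python3 -m pendant '[[0,0,1,0],[0,0,1,0]]' 0.35
```

```text
t: 17.58
eef_pos: [559.0, 370.5, 6.2]
tcp_rot: [-3.139, 0.004, -1.535]
ft_force: [0.4, 0.4, -0.1]
opening: 0.651
t: 17.82
eef_pos: [559.1, 370.6, 5.3]
tcp_rot: [-3.139, 0.004, -1.535]
ft_force: [0.5, 0.6, 0.2]
opening: 0.649
```

```bash
python3 -m pendant '[[0,0,0,0],[0,0,0,0],[0,0,0,0],[0,0,0,0],[0,0,0,0]]' 1; python3 -m pendant '[[0,0,-20,0],[0,0,-60,0],[0,0,-110,0],[0,0,-140,0]]' 1;  python3 - <<'E'
from h import *
go(500,60,150,-1.531)
E
```

```text
t: 18.45
eef_pos: [559.1, 370.6, 5.3]
tcp_rot: [-3.139, 0.004, -1.535]
ft_force: [-0.8, 0.4, 0.7]
opening: 0.413
t: 18.95
eef_pos: [559.3, 370.2, 149.5]
tcp_rot: [-3.136, 0.006, -1.535]
ft_force: [0.2, -0.3, -0.2]
opening: 0.415
rows tx 307.9 ty 70.4 tz -0.5 turn -0.2 | at [559.3 370.2 149.5] [-3.136  0.006 -1.535] t 18.95 q6 2.02
```

```bash
python3 -m pendant '[[40,0,0,0],[95,0,0,0],[150,0,0,0],[205,0,0,0],[260,0,0,0],[315,0,0,0],[360,0,0,0],[360,0,0,0]]' 1; python3 - <<'E'
from h import *
go(558,-217,110,-1.559)
E
```

```text
t: 19.95
eef_pos: [572.5, 7.8, 148.6]
tcp_rot: [-3.134, 0.005, -1.538]
ft_force: [-0.4, -0.1, -0.0]
opening: 0.418
rows tx 224.2 ty 21.8 tz 38.6 turn 1.2 | at [572.5   7.8 148.6] [-3.134  0.005 -1.538] t 19.95 q6 1.43
```

```bash
python3 -m pendant '[[50,5,0,0],[100,10,5,1],[150,15,15,1.2],[200,20,25,1.2],[224,22,35,1.2],[224,22,39,1.2]]' 1; python3 - <<'E'
from h import *
go(558,-217,66,-1.559)
s=vision.read_camera("side");save(s,"s12",(195,65,345,180),5)
p=vision.read_camera("top");save(p,"a12",(285,130,425,250),5)
E
```

```text
t: 20.7
eef_pos: [558.1, -217.2, 108.5]
tcp_rot: [-3.134, 0.006, -1.561]
ft_force: [-0.9, 0.5, 0.3]
opening: 0.416
rows tx -0.2 ty 0.1 tz 42.5 turn -0.1 | at [ 558.1 -217.2  108.5] [-3.134  0.006 -1.561] t 20.7 q6 1.07
```

View pics/s12.png

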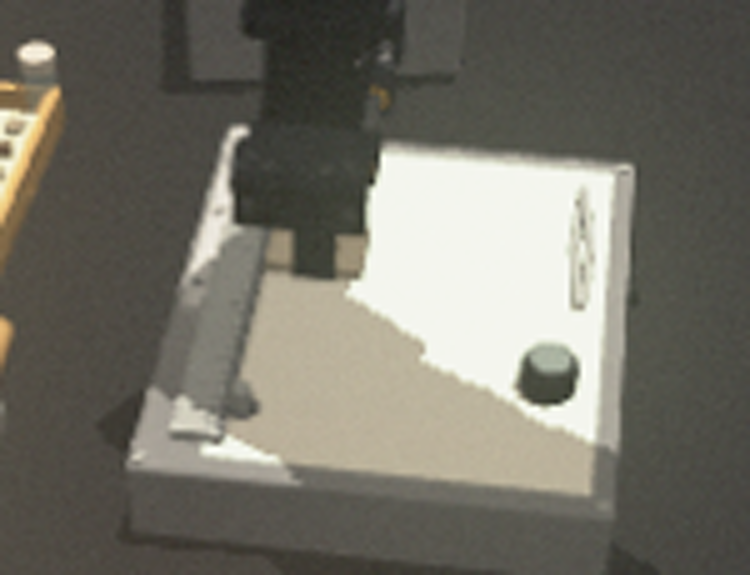

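View pics/a12.png

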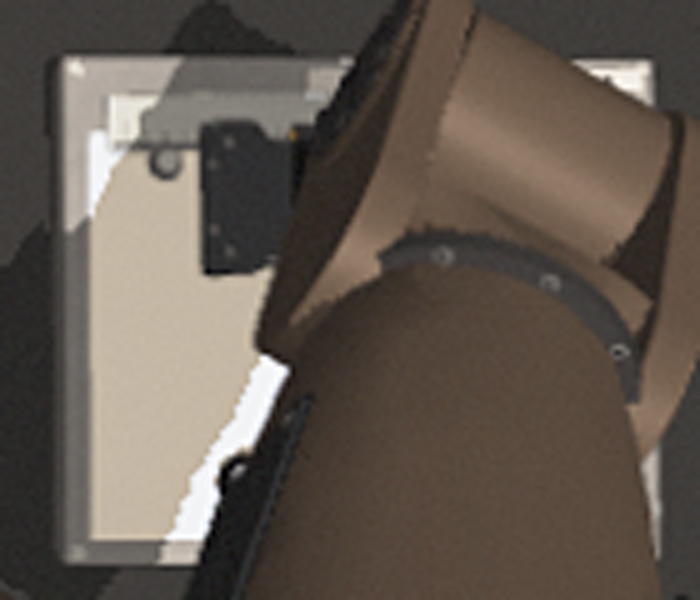

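```bash
python3 -m pendant '[[0,0,20,0],[0,0,38,0],[0,0,44,0],[0,0,45.5,0],[0,0,45.5,0]]' 1;python3 -m pendant '[[0,0,0.7,0],[0,0,0.7,0]]' 1
```

```text
t: 21.42
eef_pos: [558.6, -215.2, 63.3]
tcp_rot: [-3.134, 0.006, -1.559]
ft_force: [0.2, 0.6, 0.2]
opening: 0.414
t: 21.68
eef_pos: [558.8, -215.3, 63.0]
tcp_rot: [-3.134, 0.005, -1.559]
ft_force: [-1.1, -0.2, -0.5]
opening: 0.416
```

```bash
python3 -m pendant '[[0,-2,0.5,0],[0,-4,0.5,0],[0,-5,0.5,0],[0,-5,0.5,0]]' 1;python3 -m pendant '[[0,-1,0.5,0],[0,-2,0.5,0],[0,-2,0.5,0]]' 1;python3 -m pendant '[[0,-1,0,0],[0,-2,0,0],[0,-2,0,0]]' 1
```

```text
t: 22.18
eef_pos: [563.8, -215.2, 62.4]
tcp_rot: [-3.134, 0.006, -1.559]
ft_force: [-0.1, 0.8, -0.8]
opening: 0.417
t: 22.55
eef_pos: [565.9, -215.2, 62.0]
tcp_rot: [-3.134, 0.005, -1.559]
ft_force: [0.2, -0.1, -0.8]
opening: 0.417
t: 22.92
eef_pos: [567.6, -215.2, 61.9]
tcp_rot: [-3.135, 0.006, -1.559]
ft_force: [-3.0, -0.2, 0.8]
opening: 0.415
```

```bash
python3 -m pendant '[[0,-1,0,0],[0,-1,0,0]]' 1; python3 -m pendant '[[0,0.7,0.4,0],[0,0.7,0.4,0]]' 1;python3 -m pendant '[[0,0,0,0],[0,0,0,0],[0,0,0,0],[0,0,-1,0],[0,0,-20,0],[0,0,-60,0],[0,0,-100,0]]' 0.35; python3 - <<'E'
from h import *
go(452.5,134,110,0.13-1.571)
s=vision.read_camera("side");save(s,"s13",(195,65,345,180),5)
E
```

```text
t: 23.18
eef_pos: [568.3, -215.0, 61.9]
tcp_rot: [-3.135, 0.006, -1.559]
ft_force: [-4.5, 0.5, 1.7]
opening: 0.413
t: 23.42
eef_pos: [567.9, -215.1, 61.5]
tcp_rot: [-3.135, 0.006, -1.559]
ft_force: [0.3, 0.5, -0.2]
opening: 0.417
t: 24.3
eef_pos: [567.1, -215.6, 162.6]
tcp_rot: [-3.135, 0.006, -1.559]
ft_force: [-0.5, -0.5, -0.4]
opening: 0.65
rows tx -351.0 ty 110.4 tz 52.6 turn -6.7 | at [ 567.1 -215.6  162.6] [-3.135  0.006 -1.559] t 24.3 q6 1.08
```

View pics/s13.png

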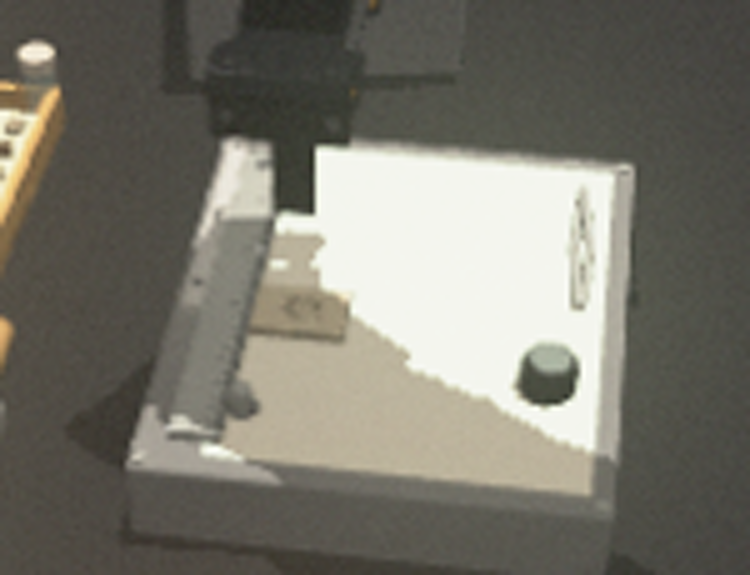

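Plate A lies at (300,313), shell up, with its end against the straightedge. Now plate B.

```bash
python3 -m pendant '[[-40,12,0,0],[-95,28,0,0],[-145,45,10,-2],[-200,62,20,-4],[-250,78,30,-6.7],[-300,94,35,-6.7],[-345,108,40,-6.7],[-351,110,45,-6.7]]' 0.35; python3 - <<'E'
from h import *
s=vision.read_camera("side");save(s,"s14",(190,150,310,275),5)
go(452.5,134,30,0.13-1.571)
E
```

```text
t: 25.35
eef_pos: [454.3, 135.4, 122.3]
tcp_rot: [-3.128, 0.001, -1.438]
ft_force: [0.3, -0.5, 0.0]
opening: 0.65
rows tx 0.4 ty 2.0 tz 91.8 turn 0.1 | at [454.5 134.7 121.8] [-3.129e+00  1.000e-03 -1.439e+00] t 25.4 q6 1.59
```

View pics/s14.png

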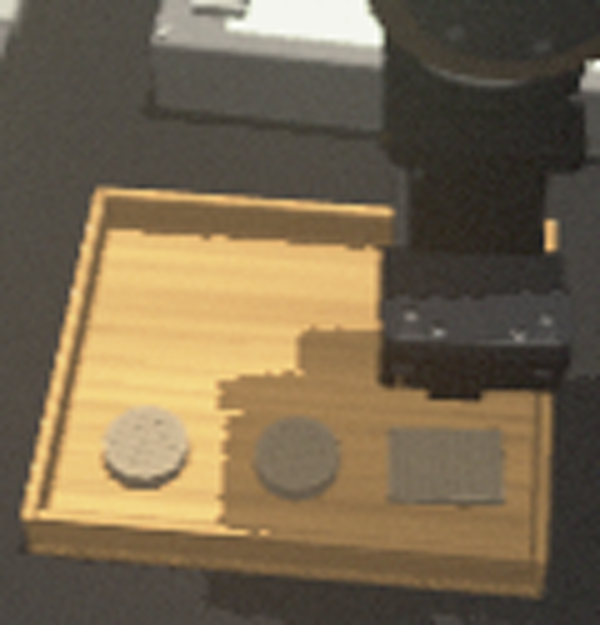

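Plate B is unmoved at (445,465). Going down.

```bash
python3 -m pendant '[[0.4,2,35,0],[0.4,2,70,0],[0.4,2,95,0],[0.4,2,102,0],[0.4,2,102,0]]' 0.35; python3 - <<'E'
from h import *
go(452.5,134,8,0.13-1.571)
E
```

```text
t: 26.02
eef_pos: [454.2, 133.8, 19.9]
tcp_rot: [-3.129, 0.001, -1.44]
ft_force: [-1.5, 0.4, 0.4]
opening: 0.651
rows tx -0.5 ty 1.6 tz 11.9 turn 0.1 | at [454.2 133.8  19.9] [-3.129e+00  1.000e-03 -1.440e+00] t 26.02 q6 1.58
```

```bash
python3 -m pendant '[[-0.5,1.6,8,0],[-0.5,1.6,12,0],[-0.5,1.6,12,0]]' 0.35; python3 -m pendant '[[0,0,0,0],[0,0,0,0],[0,0,0,0],[0,0,0,0],[0,0,0,0]]' 1; python3 -m pendant '[[0,0,-20,0],[0,0,-60,0],[0,0,-100,0],[0,0,-120,0]]' 1;  python3 - <<'E'
from h import *
go(523,367,125,-1.571-0.017)
E
```

```text
t: 26.4
eef_pos: [452.6, 134.1, 7.9]
tcp_rot: [-3.129, 0.001, -1.44]
ft_force: [-1.2, 0.0, 0.8]
opening: 0.648
t: 27.02
eef_pos: [452.7, 134.1, 8.0]
tcp_rot: [-3.129, 0.001, -1.44]
ft_force: [-0.7, 0.4, 2.8]
opening: 0.417
t: 27.52
eef_pos: [451.5, 133.9, 129.8]
tcp_rot: [-3.127, 0.001, -1.44]
ft_force: [-0.4, 0.1, -0.7]
opening: 0.417
rows tx -221.8 ty -101.3 tz 4.8 turn 8.5 | at [451.5 133.9 129.8] [-3.127e+00  1.000e-03 -1.440e+00] t 27.52 q6 1.59
```

```bash
python3 -m pendant '[[-40,-18,-5,1],[-85,-38,-5,3],[-130,-59,-5,5],[-175,-80,-5,8],[-210,-96,-3,8.5],[-222,-101,0,8.5],[-222,-101,5,8.5],[-222,-101,5,8.5]]' 1;  python3 - <<'E'
from h import *
go(523,367,96.5,-1.571-0.017)
E
```

```text
t: 28.52
eef_pos: [522.2, 365.8, 126.0]
tcp_rot: [-3.128, 0.002, -1.589]
ft_force: [-0.6, 0.0, -0.4]
opening: 0.417
rows tx -1.2 ty -0.8 tz 29.5 turn -0.0 | at [522.2 365.8 126. ] [-3.128e+00  2.000e-03 -1.589e+00] t 28.52 q6 2.1
```

```bash
python3 -m pendant '[[-1,-0.8,12,0],[-1,-0.8,24,0],[-1,-0.8,29,0],[-1,-0.8,29,0]]' 1;  python3 -m pendant '[[0,0,0,0],[0,0,0,0],[0,0,0,0],[0,0,0,0],[0,0,-2,0],[0,0,-30,0],[0,0,-60,0]]' 0; python3 -m pendant '[[50,0,0,0],[100,0,0,0],[155,0,0,0],[200,0,0,0],[200,0,0,0]]' 0.35;python3 - <<'E'
from h import *
s=vision.read_camera("side");save(s,"s15",(140,270,280,384),5)
go(0,0,0)
E
```

```text
t: 29.02
eef_pos: [523.3, 366.7, 96.4]
tcp_rot: [-3.129, 0.002, -1.589]
ft_force: [-0.3, 0.9, 0.8]
opening: 0.416
t: 29.9
eef_pos: [522.4, 366.5, 157.0]
tcp_rot: [-3.13, 0.001, -1.589]
ft_force: [0.3, 0.5, -0.1]
opening: 0.994
t: 30.52
eef_pos: [518.8, 164.2, 157.1]
tcp_rot: [-3.13, 0.001, -1.592]
ft_force: [0.8, -0.2, -0.9]
opening: 0.655
rows tx 176.1 ty 515.5 tz 157.1 turn 0.0 | at [519.  165.5 157.1] [-3.129e+00  2.000e-03 -1.591e+00] t 30.57 q6 1.78
```

View pics/s15.png

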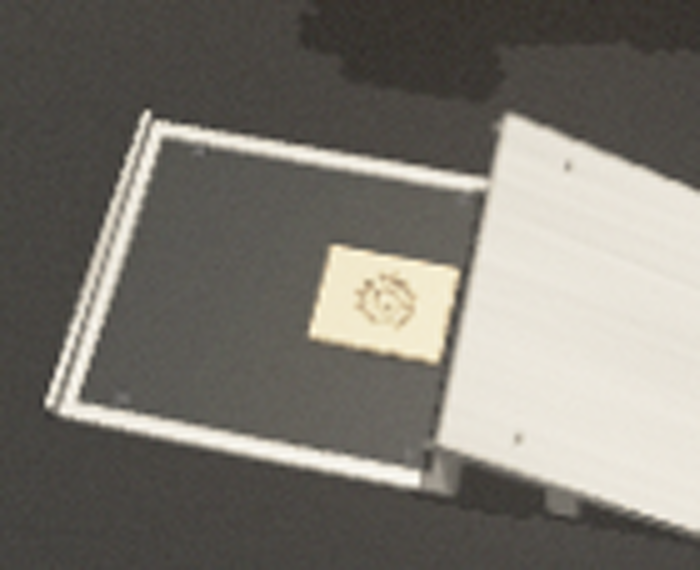

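Plate B also landed shell up, at (385,302), a bit nearer the wall.

```bash
python3 - <<'E'
from h import *
p=vision.read_camera("side")
f=lambda L,o,s:[(a/s+o[0],b/s+o[1]) for a,b in L]
X=p2w(p,f([(330,245),(460,265),(441,356),(310,334)],(140,270),5),11)
d=((X[0]+X[3])-(X[1]+X[2]))/2;e=((X[2]+X[3])-(X[1]+X[0]))/2
print(X.mean(0),np.linalg.norm(d),np.arctan2(d[1],d[0]),np.linalg.norm(e),np.arctan2(-e[0],e[1]))
go(553,366,60,-1.571+0.01)
E
```

```text
[552.53121574 366.4897849   11.        ] 55.75169420785128 0.015437302201255991 38.13888664386499 0.010766600855776975
rows tx -200.2 ty -30.1 tz 97.0 turn -1.7 | at [519.  166.5 157. ] [-3.129e+00  2.000e-03 -1.590e+00] t 30.62 q6 1.78
```

```bash
python3 -m pendant '[[-50,-8,0,0],[-100,-15,0,-1],[-150,-22,0,-1.7],[-190,-30,10,-1.7],[-200,-30,40,-1.7],[-200,-30,80,-1.7],[-200,-30,120,-1.7],[-200,-30,130,-1.7]]' 0.35; python3 - <<'E'
from h import *
go(554,366,6,-1.571+0.01)
E
```

```text
t: 31.62
eef_pos: [552.9, 366.8, 25.2]
tcp_rot: [-3.133, -0.0, -1.559]
ft_force: [0.6, 0.0, -0.0]
opening: 0.652
rows tx 0.8 ty -1.1 tz 19.2 turn 0.1 | at [552.9 366.8  25.2] [-3.133 -0.    -1.559] t 31.62 q6 2.05
```

```bash
python3 -m pendant '[[0.8,-1.1,12,0],[0.8,-1.1,19.5,0],[0.8,-1.1,19.5,0],[0.8,-1.1,19.5,0]]' 0.35; python3 -m pendant '[[0,0,0,0],[0,0,0,0],[0,0,0,0],[0,0,0,0],[0,0,0,0]]' 1; 
```

```text
t: 32.12
eef_pos: [554.6, 366.1, 6.5]
tcp_rot: [-3.132, 0.0, -1.559]
ft_force: [0.7, -0.1, 0.4]
opening: 0.646
t: 32.75
eef_pos: [554.7, 366.2, 6.8]
tcp_rot: [-3.131, 0.0, -1.559]
ft_force: [-0.4, -1.1, 4.8]
opening: 0.417
```

```bash
python3 -m pendant '[[0,0,-20,0],[0,0,-60,0],[0,0,-110,0],[0,0,-140,0]]' 1; python3 -m pendant '[[40,0,0,0],[95,0,0,0],[150,0,0,0],[205,0,0,0],[260,0,0,0],[315,0,0,0],[360,0,0,0],[360,0,0,0]]' 1; python3 - <<'E'
from h import *
go(560,-288,110,-1.559)
E
```

```text
t: 33.25
eef_pos: [553.6, 366.4, 150.6]
tcp_rot: [-3.128, 0.002, -1.559]
ft_force: [0.6, 0.9, -0.4]
opening: 0.419
t: 34.25
eef_pos: [558.1, 3.8, 151.1]
tcp_rot: [-3.127, 0.001, -1.563]
ft_force: [-0.0, -0.5, -0.1]
opening: 0.414
rows tx 291.8 ty 0.5 tz 41.1 turn -0.2 | at [558.1   3.8 151.1] [-3.127e+00  1.000e-03 -1.563e+00] t 34.25 q6 1.45
```

```bash
python3 -m pendant '[[40,0,0,0],[95,0,0,0],[150,0,0,0],[205,0,5,0],[260,0.5,15,0],[290,0.5,30,0],[292,0.5,41,0],[292,0.5,41,0]]' 1; python3 - <<'E'
from h import *
go(560,-288,65,-1.559)
s=vision.read_camera("side");save(s,"s16",(195,65,345,180),5)
E
```

```text
t: 35.25
eef_pos: [560.5, -286.7, 109.4]
tcp_rot: [-3.128, 0.002, -1.562]
ft_force: [0.4, -0.8, 0.1]
opening: 0.418
rows tx 1.3 ty 0.5 tz 44.4 turn -0.2 | at [ 560.5 -286.7  109.4] [-3.128e+00  2.000e-03 -1.562e+00] t 35.25 q6 0.97
```

View pics/s16.png

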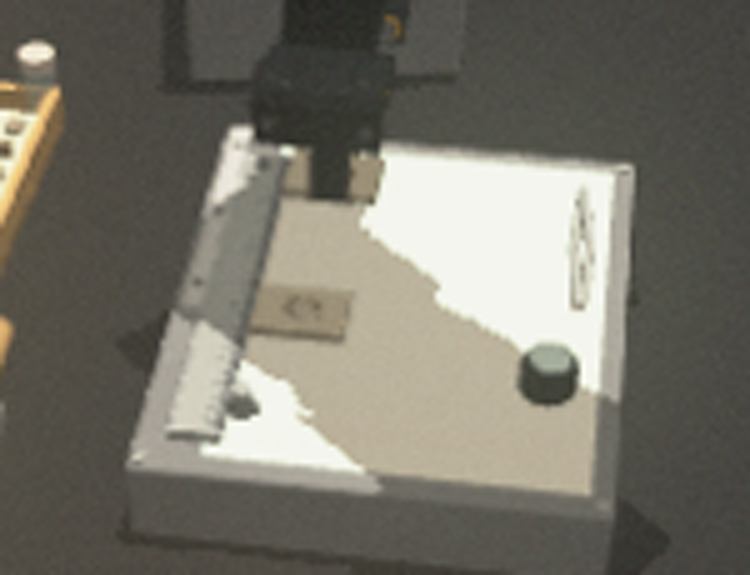

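Plate B is held level at (335,178), and plate A is still in place at (302,313). Lowering, then sliding to the straightedge.

```bash
python3 -m pendant '[[1,0,20,0],[1,0,38,0],[1,0,44,0],[1,0,44.5,0],[1,0,44.5,0]]' 1;python3 -m pendant '[[0,-2,0.5,0],[0,-4,1,0],[0,-5,1,0],[0,-5,1,0]]' 1
```

```text
t: 35.92
eef_pos: [561.7, -287.6, 66.0]
tcp_rot: [-3.127, 0.002, -1.561]
ft_force: [-0.9, -0.3, -0.1]
opening: 0.415
t: 36.42
eef_pos: [566.8, -287.5, 65.0]
tcp_rot: [-3.127, 0.002, -1.561]
ft_force: [-0.2, 0.2, 0.1]
opening: 0.415
```

```bash
python3 -m pendant '[[0,-1,0.3,0],[0,-2,0.5,0],[0,-2,0.5,0]]' 1;python3 -m pendant '[[0,-1,0,0],[0,-2,0,0],[0,-2,0,0]]' 1
```

```text
t: 36.8
eef_pos: [568.8, -287.5, 64.5]
tcp_rot: [-3.127, 0.002, -1.561]
ft_force: [1.1, 0.6, 0.7]
opening: 0.415
t: 37.17
eef_pos: [570.1, -287.4, 64.4]
tcp_rot: [-3.129, 0.002, -1.561]
ft_force: [-4.2, -1.1, -0.1]
opening: 0.414
```

```bash
python3 -m pendant '[[0,0.8,0.6,0],[0,0.8,1.2,0],[0,0.8,1.2,0]]' 1;python3 -m pendant '[[0,0,0,0],[0,0,0,0],[0,0,0,0],[0,0,-1,0],[0,0,-20,0],[0,0,-60,0],[0,0,-100,0]]' 0.35; python3 -m pendant '[[0,40,-50,0],[0,80,-100,0],[0,80,-130,0],[0,80,-130,0]]' 0.35; python3 - <<'E'
from h import *
s=vision.read_camera("side");save(s,"s17",(195,65,345,180),5)
p=vision.read_camera("top");save(p,"a17",(285,130,425,250),5)
E
```

```text
t: 37.55
eef_pos: [569.5, -287.5, 63.2]
tcp_rot: [-3.128, 0.002, -1.561]
ft_force: [-0.2, 0.1, -0.8]
opening: 0.415
t: 38.42
eef_pos: [568.2, -287.7, 165.6]
tcp_rot: [-3.128, 0.002, -1.561]
ft_force: [-0.2, -0.9, 0.3]
opening: 0.648
t: 38.92
eef_pos: [486.5, -289.1, 298.6]
tcp_rot: [-3.123, -0.002, -1.562]
ft_force: [0.6, 0.3, -0.5]
opening: 0.653
```

View pics/s17.png

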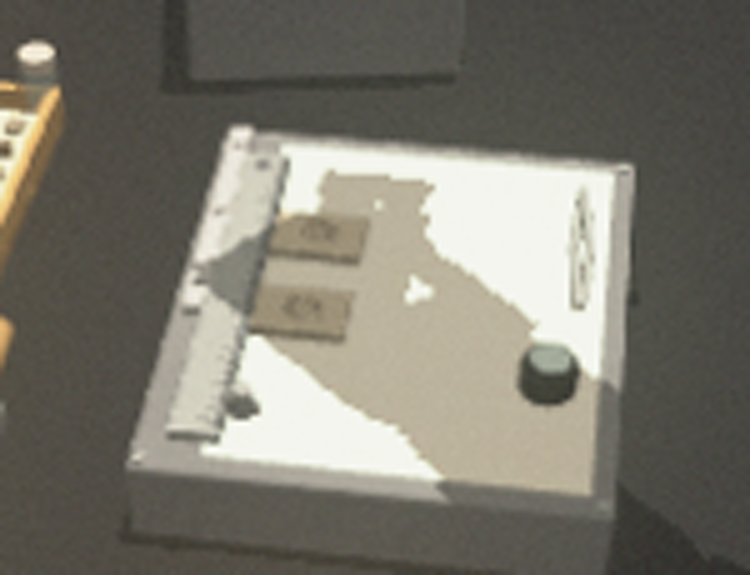

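View pics/a17.png

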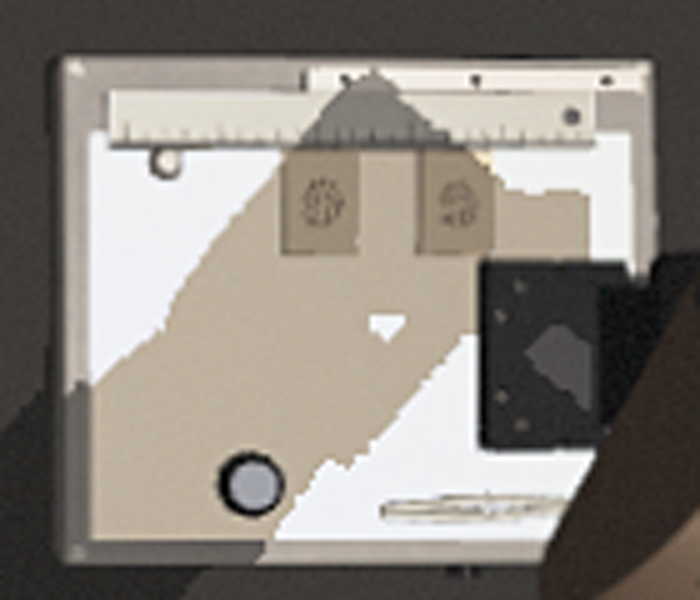

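Both plates lie shell up at (320,203) and (455,203), square to the straightedge and butted against it. The bar is in line along the fence. Last check: the numbers, and the whole scene for any third plate.

```bash
python3 -m pendant '[[0,0,0,0],[0,0,0,0],[0,0,0,0],[0,0,0,0],[0,0,0,0],[0,0,0,0],[0,0,0,0],[0,0,0,0]]'; python3 - <<'E'
from h import *
s=vision.read_camera("side");save(s,"s18",None,1.56)
p=vision.read_camera("top")
f=lambda L,o,s:[(a/s+o[0],b/s+o[1]) for a,b in L]
B=p2w(p,f([(108,146),(595,146)],(285,130),5),68)[:,:2];print("bar near",B.round(1).tolist())
u=(B[0]-B[1])/np.linalg.norm(B[0]-B[1]);print("bar yaw",np.arctan2(-u[0],u[1]))
n=np.array([u[1],-u[0]])
for L in ([(283,152),(359,152),(358,253),(282,250)],[(418,152),(494,152),(493,253),(417,250)]):
    X=p2w(p,f(L,(285,130),5),67)[:,:2]
    d=(X[0]+X[1]-X[2]-X[3])/2;print("plate",X.mean(0).round(1),"x in bar",((X.mean(0)-B[0])@n-15).round(1),"yaw",np.arctan2(d[1],d[0]).round(3))
    
E
```

```text
t: 40.02
eef_pos: [486.2, -288.5, 295.0]
tcp_rot: [-3.127, 0.001, -1.561]
ft_force: [-0.5, 0.7, 0.9]
opening: 0.651
bar near [[596.1, -102.3], [599.8, -361.3]]
bar yaw 0.014206612358667022
plate [ 568.3 -214.6] x in bar -44.4 yaw -0.01
plate [ 569.3 -286.4] x in bar -44.5 yaw -0.014
```

View pics/s18.png

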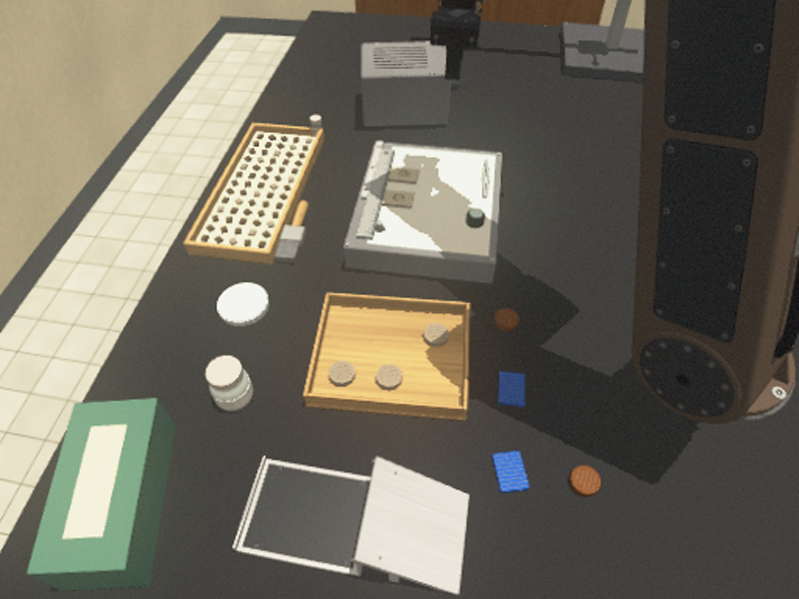

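The three cores, at (342,372), (389,376) and (435,334), are still in the tray. The catch tray is empty, the bystanders are unmoved, and there is no third plate. Plate x is about -44.5 mm from the straightedge, and the angle error is about 0.03 rad. Both are within limits, so I'm handing in.

```bash
python3 -c "
from cell import job
print(job.job_done())"
```

```text
the job is handed in; nothing more can be done
None
```

The job is handed in at about 40 s of the 210 s allowed. The straightedge lies in line along the fence, and both plates present were turned over the ramp and placed shell up in a row against it. No third plate was in the scene.

- **What went wrong on the way:** my first grip on plate A in the catch tray slipped off because the fingers stopped about 2 mm too high. It shifted the plate about 4 mm, still polished face up, and the second grip held.
- **Plates:** in the top camera both centres are 44.5 mm from the straightedge's centre line (limit 40 to 50 mm). They are about 0.03 rad off square (limit 0.14 rad).
- **Straightedge:** it measures about parallel to the light box, with its near side at the post and its far side against the fence.
- **Everything else:** the last pictures show all three cores still in the sample tray, the bystanders and look-alikes where they were, and the gripper clear of everything.
- **Disagreement:** the two cameras differed by 2–3 mm in y at the ramp. That is about their stated calibration error, and it did not affect the result.

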